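# Lock the red parts cabinet with the T-key

## Robot

A 7-joint arm with a two-finger parallel gripper is mounted at the origin on the work surface. World frame = base frame: x ahead of the robot, y to its left, z up, the work surface at z = 0. Lengths are in m, angles in rad, forces in N, time in s.
With the tool pointing down it reaches from about 0.425 to 0.925 m from the base axis. Payload 6.8 kg.
Tool frame: the origin (TCP) lies between the finger pads; the fingertips stand r.tip_extent ahead of it and the grasp point (between the pads) lies 5 mm behind it (r.tip_extent is the distance from the TCP to the fingertips, in m); y points along the fingers, x is the direction in which the jaws open and shut, and the axes are right-handed (so a half turn about y gives the same grasp; the last joint's range is limited). The gripper opens to 85 mm and grips with 20 to 120 N. Pads are 22 mm wide; open, the fingers measure 114 mm over their backs; the gripper's body (76 mm by 85 mm) begins 54 mm behind the grasp point. The pads swing forward as they close: fully open they stand 13 mm farther back than shut.
Start: joints at [-1.283, 0.477, 0.022, 1.555, -0.011, 1.109, -0.083], TCP at [0.26, 0.623, 0.245] pointing down, gripper open.
Joint ranges: [-2.96, 2.96], [-0.34, 2.1], [-1.41, 1.46], [0.24, 2.44], [-1.37, 4.51], [0.17, 1.92], [-2.96, 2.96]. Speed limits (rad/s): [2.39, 2.39, 3.14, 3.14, 3.14, 3.14, 3.14].

## Interface

Orientations are given as a rotation vector (axis times angle).
In Python, from bench import r gives the robot as it stands.
- The arm moves only by the tool send_rows, never from a script. Its argument "plan" is a list of rows, each a list of 5 numbers: the shift along the tool's x, y, z in cm, then the turn about the tool's y in degrees, then the opening, from 0 (shut) to 1 (fully open). In form: [[dx, dy, dz, spin, grip], ...]. A call has 1 to 12 rows; each row shifts and turns the commanded pose from where the row before left it, along the tool's axes as they then stand; what a row does not reach is not made up. A row lasts 1/8 s, in which the tool goes at most 62.5 mm and 10.7 degrees, less where a joint would pass 70% of its speed; a pose out of reach is approached as far as the arm can. A call is refused whole if a number of a shift passes 6.25 or a number of a turn 10.7, either way. A call with a gripper value outside its range is refused whole. The fingers move at their own pace and stop on an object; "force" is the grip in N (left out, the last holds). Time passes only in rows, so rows that do not move let the fingers close. It gives the time, the measured TCP pose, the force and the opening at its end, in the units of the state.
- r.get_obs(): the state, without advancing time (a new reading comes with each control period).
- r.grab_frame(name): name is "side" or "top"; returns a dict with "image" (384x512x3 uint8, red, green, blue), "camera_matrix" (3x3 intrinsics, pixels), "cam_to_world" (4x4, takes a point from camera to world coordinates). Camera axes: x right, y down, z forward; pixel columns grow to the right and rows downward; lengths in m; the calibration is good to about 2 mm. A picture is of the moment at which its call begins. There is no depth.
- r.hand_in(): hands the job in, once; it reports no verdict.
Trained networks look in the newest picture that a camera, given by its name, has taken for a name from the list of things; names that differ only in an ending like _2 or _b are one class to them, and where a whole thing is asked for, a point or a joint stands for the part that bears it (a point fixed in the world has none). Each returns a list of dicts, best first, with "p" (0 to 1); they miss things now and then, are a little off and sometimes report something else, mostly with a low value. They report only what shows in the picture. A call takes as long as a camera call. They do not tell look-alikes from the thing itself.
- r.recognise(camera, target): "rect" ([left, top, right, bottom] in pixels, round what is visible of it).
The state is a dict: "clock": time; "joints": joint angles; "qvel": joint speeds; "tau": joint torques, N m; "tcp_pos": TCP position; "orientation": TCP orientation; "contact_force": force on the tool from outside, world axes, zero at the start; "moment": the same for the moment, N m; "grip_width": finger opening in m.
Only numpy, scipy, OpenCV 4.12 (cv2) and the standard library are available. Lean on these libraries where they do the work, as an engineer would, in place of code of your own. Each camera call takes 0.05 s, during which the arm holds its last target.

## Task

Closing time at the shop counter: lock the red drawer cabinet. Take the orange-handled T-key off its post, lower it gently down the shaft in the top of the red cabinet until it sits over the square brass stem at the bottom, turn it clockwise (seen from above) to the stop, and leave the key standing upright in the shaft. Leave the lock of the white cabinet alone.

Things in the scene. Friction and masses are not known exactly. Their poses are not given: they have to be found in the camera images.
- tkey: Loose steel T-key, 0.3-0.6 kg, 188 tall, upright over a 24 square post 30 high on a fixed stand: lift 35+ to free. Origin: centre of underside; z up. Orange crossbar 110 (x) x 14 (y) x 16, its centre 180 straight above origin; 14 dia rod below it; at the foot a square socket open downwards, 48 outside, 40 inside, 44 deep, sides along x, y. The slim blue-barred hex key is not needed. Sizes in mm.
- red_stem (a point): Centre of the brass stem at shaft-floor level in the red-topped cabinet; turns with the stem, z up, x and y square to its flats. Stem 30 mm square, 22 tall, then a cone to 14 dia at 32. The key's socket fits over it in any of 4 quarter positions, 5 mm play a side, rim resting on the floor. Shaft 88 x 88 mm, 113 deep, mouth at the cabinet's top, 125 above the counter. Cabinet fixed, 150 x 170.
- red_lock (a joint): Turn of the red cabinet's stem in rad, growing clockwise seen from above: 0 to 0.2 at the start (unlocked), stop at 0.85 (locked). Turns easily (about 0.1 N m) and stays where left. Owing to the play the key turns up to about 0.45 rad before it takes the stem along.
- white_lock (a joint): The same for the identical cabinet with white plates round its shaft mouth and white drawer fronts; 0 to 0.1 rad at the start, to be left as it is.
There are look-alikes about, which are no part of the job. There is more than one size of the tkey; the one meant has the size given above. What is shaped like the part that bears white_lock but blue is not meant.

How it is judged:
By the outcome, as a careful person would: the job done as asked, in the order asked, and still so for the second after the job is handed in, with the robot touching nothing.
It also fails if it takes over 40 s, if anything falls off the work surface, if the arm or the gripper's body presses on something with over 40 N, if the wrist force passes 120 N, or if a joint passes its speed limit or range.

## Working session

There is one attempt and no reset: what is moved stays moved. The work goes in short steps, Python scripts to look and compute and a tool call to move; the robot and the scene stay as the last step left them, time stands still between calls to the robot, and variables do not carry over. Pictures are saved under pics/ and viewed, and the job is handed in when it is done.

Besides the shell and the picture viewer there is one more tool, called after "Request:" by a JSON object that holds its "api" and its "payload", one argument or row to a line. send_rows: Moves the arm, as the interface text tells. Its arguments: {"type":"object","properties":{"plan":{"type":"array","items":{"type":"array","items":{"type":"number"}}},"force":{"type":"number"}},"required":["plan"]}

```bash
ls; mkdir -p pics; cat > h.py <<'E'
import numpy as np, cv2
from bench import r
def grab(n,f=None):
    d=r.grab_frame(n)
    if f: cv2.imwrite('pics/'+f,d['image'][:,:,::-1])
    return d
E
python3 - <<'E'
from h import *
np.set_printoptions(precision=4,suppress=True)
print(r.tip_extent, r.get_obs())
for n in('top','side'):
    d=grab(n,n+'0.png'); print(n,d['camera_matrix'],d['cam_to_world'])
    np.savez(n+'0.npz',**d)
    for t in('tkey','red_stem','red_lock','white_lock'):
        for x in r.recognise(n,t): print(t,x)
E
```

```text
pics
0.014 {'clock': 0.0, 'joints': array([-1.2831,  0.4778,  0.0224,  1.5565, -0.0115,  1.1093, -0.0831]), 'qvel': array([-0.0007,  0.0001, -0.0002, -0.0012, -0.0004, -0.0015, -0.0002]), 'tau': array([  0.0004, -59.6453,   1.6081, -28.1181,   0.0125,   0.0095,
         0.    ]), 'tcp_pos': array([0.26  , 0.6223, 0.2443]), 'orientation': array([-1.372 , -0.9119,  0.9143]), 'contact_force': array([-0.1006, -1.0739, -0.2679]), 'moment': array([ 0.0327, -0.0211,  0.0513]), 'grip_width': 0.08536624754424652}
top [[430.5722   0.     261.5784]
 [  0.     430.5722 191.7977]
 [  0.       0.       1.    ]] [[ 0.0258 -0.9936  0.1099  0.3063]
 [-0.9995 -0.0236  0.0208 -0.0647]
 [-0.0181 -0.1104 -0.9937  1.1589]
 [ 0.      0.      0.      1.    ]]
tkey {'rect': [272.5, 153.5, 292.3, 202.2], 'p': 0.97}
tkey {'rect': [320.5, 182.5, 389.6, 213.4], 'p': 0.8}
red_stem {'rect': [183.7, 99.3, 197.7, 110.0], 'p': 0.68}
red_lock {'rect': [180.8, 98.7, 197.3, 114.5], 'p': 0.73}
white_lock {'rect': [360.5, 290.7, 370.6, 303.3], 'p': 0.74}
white_lock {'rect': [299.3, 109.9, 310.2, 123.7], 'p': 0.58}
side [[428.512    0.     256.1029]
 [  0.     428.512  189.1349]
 [  0.       0.       1.    ]] [[ 0.9775 -0.1667  0.1292  0.2625]
 [-0.2106 -0.8039  0.5562 -0.6857]
 [ 0.0111 -0.5709 -0.8209  0.9871]
 [ 0.      0.      0.      1.    ]]
tkey {'rect': [262.0, 181.4, 294.2, 276.7], 'p': 0.68}
tkey {'rect': [254.6, 160.6, 303.0, 221.8], 'p': 0.67}
white_lock {'rect': [170.2, 299.7, 180.9, 312.3], 'p': 0.42}
```

View pics/top0.png

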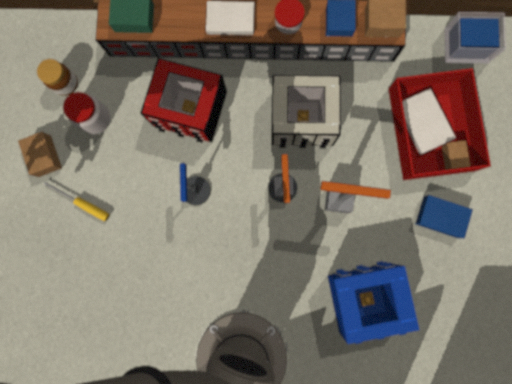

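View pics/side0.png

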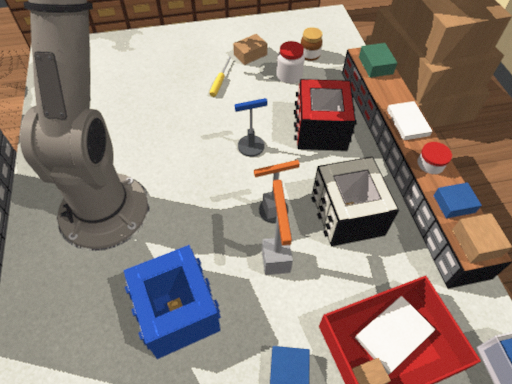

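```bash
python3 - <<'E'
from h import *
t=cv2.imread('pics/top0.png');s=cv2.imread('pics/side0.png')
cv2.imwrite('pics/c1.png',cv2.resize(t[140:225,255:400],None,fx=5,fy=5,interpolation=cv2.INTER_CUBIC))
cv2.imwrite('pics/c2.png',cv2.resize(s[150:280,230:320],None,fx=4.5,fy=4.5,interpolation=cv2.INTER_CUBIC))
cv2.imwrite('pics/c3.png',cv2.resize(t[50:150,135:235],None,fx=6,fy=6,interpolation=cv2.INTER_CUBIC))
E
```

```text
(no output)
```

View pics/c1.png

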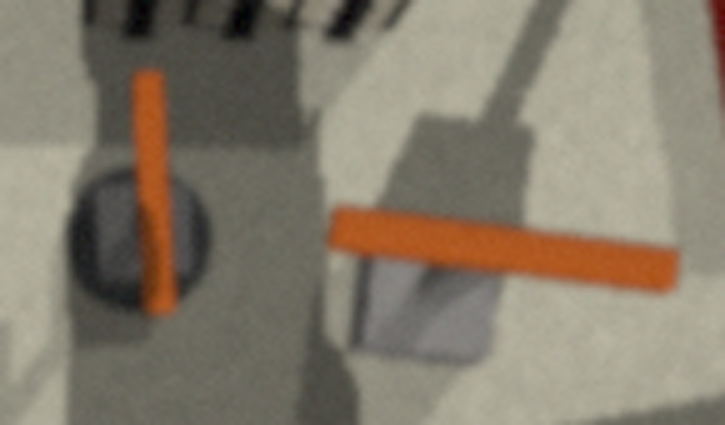

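View pics/c2.png

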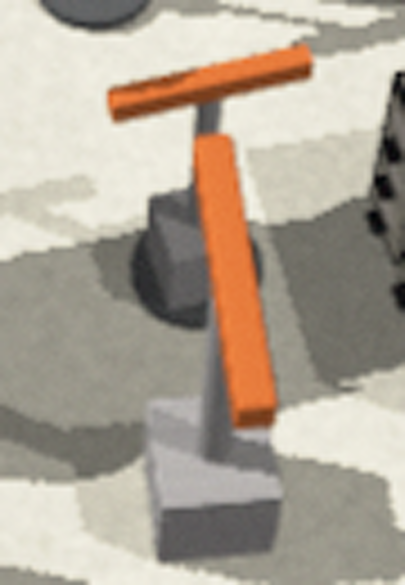

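View pics/c3.png

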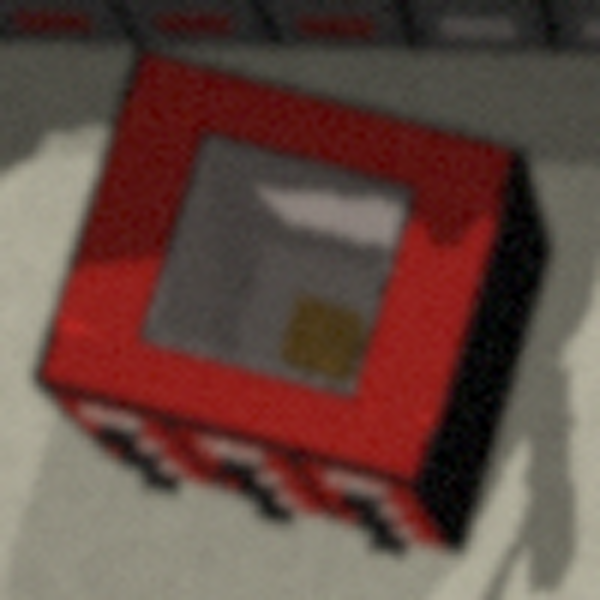

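```bash
cat > fit.py <<'E'
from h import *
from scipy.optimize import minimize, least_squares
from scipy.spatial import ConvexHull
def proj(P,d):
    M=np.linalg.inv(d['cam_to_world']); p=(M[:3,:3]@np.asarray(P,float).T).T+M[:3,3]
    p=(d['camera_matrix']@p.T).T; return p[:,:2]/p[:,2:]
def back(px,z,d):
    v=np.linalg.inv(d['camera_matrix'])@np.array([px[0],px[1],1.]); v=d['cam_to_world'][:3,:3]@v; o=d['cam_to_world'][:3,3]
    return o+v*(z-o[2])/v[2]
def box(x,y,z,yaw,L,W,H):
    c,s=np.cos(yaw),np.sin(yaw)
    return np.array([[x+c*a-s*b,y+s*a+c*b,z+e] for a in(-L/2,L/2) for b in(-W/2,W/2) for e in(-H/2,H/2)])
def poly_mask(pts,shape,ss=8):
    h=cv2.convexHull(pts.astype(np.float32)).reshape(-1,2)
    m=np.zeros((shape[0]*ss,shape[1]*ss),np.uint8)
    cv2.fillConvexPoly(m,np.round((h+0.5)*ss*16-8).astype(np.int32),255,shift=4)
    return cv2.resize(m,(shape[1],shape[0]),interpolation=cv2.INTER_AREA)/255.
def orange(d,lo=(5,140,90),hi=(16,255,255)):
    return cv2.inRange(cv2.cvtColor(d['image'],cv2.COLOR_RGB2HSV),lo,hi)
def comp(m,pt):
    n,l=cv2.connectedComponents(m); return (l==l[pt[1],pt[0]]) if m[pt[1],pt[0]] else None
def fitbar(ds,masks,x0,L=.11,W=.014,H=.016,free=False):
    rois=[]
    for m in masks:
        ys,xs=np.nonzero(m); rois.append((xs.min()-8,ys.min()-8,xs.max()+9,ys.max()+9))
    def cost(p):
        c=0
        for d,m,(a,b,e,f) in zip(ds,masks,rois):
            q=proj(box(p[0]/100,p[1]/100,p[2]/100,p[3],p[4]/100 if free else L,W,H),d)-[a,b]
            c+=np.abs(poly_mask(q,(f-b,e-a))-m[b:f,a:e]).sum()/m.sum()
        return c
    best=None
    x=np.array(x0,float)
    for k in range(3):
        s=minimize(cost,x,method='Nelder-Mead',options=dict(initial_simplex=np.vstack([x]+[x+np.eye(len(x))[i]*(.6 if i!=3 else .15)*(-1)**k for i in range(len(x))]),xatol=1e-3,fatol=1e-4)); x=s.x
    return x,s.fun
E
python3 - <<'E'
from fit import *
np.set_printoptions(precision=4,suppress=True)
T=dict(np.load('top0.npz'));S=dict(np.load('side0.npz'))
for n,pt,ps,x0 in(('A',(285,165),(265,171),(0,0,20)),('B',(340,187),(280,200),(0,0,20))):
    mt=comp(orange(T),pt); ms=comp(orange(S),ps)
    print(n,mt.sum(),ms.sum())
    c=back(np.argwhere(mt).mean(0)[::-1],.2,T)
    for yaw in((0.,) if n=='A' else (1.5,)):
        print(n,fitbar((T,S),(mt,ms),[c[0]*100,c[1]*100,20,yaw,11],free=True))
        if n=='A':print(n,fitbar((T,S),(mt,ms),[c[0]*100,c[1]*100,20,yaw]))
# cabinet
q=np.array([(205,133),(413,188),(357,395),(145,345)])/6.+[135,50]-0.4
C=np.array([back(p,.125,T) for p in q]); print(C,C.mean(0),np.linalg.norm(C-np.roll(C,1,0),axis=1))
e=C[3]-C[0];print('cab yaw',np.arctan2(e[1],e[0]), 'e2',np.arctan2(*(C[1]-C[0])[[1,0]]))
cn=C.mean(0)
print(proj(box(cn[0],cn[1],.023,-.26,.03,.03,.022),T), proj([[cn[0],cn[1],.044]],T))
hs=cv2.cvtColor(T['image'],cv2.COLOR_RGB2HSV); print(hs[103:106,186:194].tolist())
E
```

```text
A 304 312
A (array([44.6388, -9.7623, 19.0586,  0.0837, 10.6331]), np.float64(0.4360327194305523))
A (array([44.6166, -9.7721, 19.0379,  0.0836]), np.float64(0.461233163980842))
B 585 630
B (array([ 41.7507, -24.4109,  24.3737,   1.4673,  14.4319]), np.float64(0.2917532141061553))
[[0.7175 0.197  0.125 ]
 [0.6954 0.109  0.125 ]
 [0.6066 0.1286 0.125 ]
 [0.6261 0.2174 0.125 ]] [0.6614 0.163  0.125 ] [0.0937 0.0907 0.0909 0.0909]
cab yaw 2.922139202379848 e2 -1.816994101702095
[[193.1851 114.1459]
 [191.748  111.7795]
 [182.7921 111.202 ]
 [181.161  108.7831]
 [196.4341 103.9376]
 [195.0619 101.3854]
 [186.0637 101.0137]
 [184.4984  98.4098]] [[187.4148 103.9207]]
[[[18, 163, 72], [19, 172, 74], [18, 159, 77], [18, 165, 74], [20, 156, 72], [17, 159, 72], [18, 162, 71], [19, 159, 74]], [[19, 163, 75], [19, 159, 77], [17, 154, 78], [20, 188, 72], [18, 160, 70], [18, 163, 72], [18, 159, 74], [18, 153, 70]], [[19, 159, 74], [19, 162, 77], [19, 151, 76], [19, 170, 72], [18, 154, 73], [20, 214, 68], [21, 163, 69], [19, 149, 72]]]
```

```bash
python3 - <<'E'
from fit import *
np.set_printoptions(precision=4,suppress=True)
T=dict(np.load('top0.npz'));S=dict(np.load('side0.npz'))
hs=cv2.cvtColor(T['image'],cv2.COLOR_RGB2HSV)
m=cv2.inRange(hs,(10,110,45),(28,255,140))[90:125,170:210]
n,l=cv2.connectedComponents(m); m=(l==l[104-90,189-170]); print(m.sum()); ys,xs=np.nonzero(m);print(xs.min()+170,xs.max()+170,ys.min()+90,ys.max()+90)
def cost(p):
    t=np.linspace(0,6.28,17)
    P=np.vstack([box(p[0],p[1],.023,p[2],.03,.03,.022),np.c_[p[0]+.007*np.cos(t),p[1]+.007*np.sin(t),0*t+.044]])
    return np.abs(poly_mask(proj(P,T)-[170,90],(35,40))-m).sum()/m.sum()
for yaw in np.arange(-.9,.7,.1):
    x=np.array([.661,.163,yaw])
    s=minimize(cost,x,method='Nelder-Mead',options=dict(initial_simplex=np.vstack([x,x+[.005,0,0],x+[0,.005,0],x+[0,0,.1]]),xatol=1e-5,fatol=1e-4)); print(yaw,s.x,s.fun)
o=r.get_obs(); from scipy.spatial.transform import Rotation as R
print(R.from_rotvec(o['orientation']).as_matrix())
E
```

```text
129
182 195 100 112
-0.9 [ 0.6615  0.1635 -0.4717] 0.26906824745402036
-0.8 [ 0.6615  0.1638 -0.5217] 0.2702538379692962
-0.7000000000000001 [ 0.6616  0.1638 -0.4541] 0.2732330141358869
-0.6000000000000001 [ 0.6615  0.1636 -0.4714] 0.26882504939960483
-0.5000000000000001 [ 0.6617  0.1638 -0.4798] 0.2721994224046208
-0.40000000000000013 [ 0.662   0.1634 -0.4975] 0.2700410396716826
-0.30000000000000016 [ 0.6616  0.1631 -0.3168] 0.2827785377716978
-0.20000000000000018 [ 0.6612  0.1633 -0.237 ] 0.28554491564067486
-0.1000000000000002 [ 0.6619  0.1632 -0.4205] 0.2761513907888737
-2.220446049250313e-16 [ 0.661   0.1636 -0.3224] 0.28083295333637337
0.09999999999999976 [ 0.6618  0.1635 -0.4676] 0.2724426204590363
0.19999999999999962 [ 0.6615  0.1638 -0.4198] 0.2717738258093936
0.2999999999999997 [ 0.6603  0.1641 -0.2988] 0.2868825049399604
0.3999999999999998 [0.6625 0.1629 0.5039] 0.3512387900896793
0.49999999999999967 [0.6616 0.1644 1.0224] 0.278218574251406
0.5999999999999995 [0.6616 0.1637 1.0752] 0.26988904088767285
[[ 0.3856 -0.0001 -0.9227]
 [ 0.9227 -0.0001  0.3856]
 [-0.0001 -1.      0.    ]]
```

```bash
python3 - <<'E'
from fit import *
T=dict(np.load('top0.npz'));S=dict(np.load('side0.npz'))
# overlay fitted bar + key, crop
for n,d,(a,b,e,f) in(('t',T,(255,140,330,215)),('s',S,(235,150,315,230))):
    k=7; im=cv2.resize(d['image'][b:f,a:e,::-1],None,fx=k,fy=k,interpolation=cv2.INTER_CUBIC)
    for P in (box(.4462,-.0977,.190,.0836,.11,.014,.016),box(.4462,-.0977,.034,.0836,.048,.048,.048)):
        h=cv2.convexHull(proj(P,d).astype(np.float32)).reshape(-1,2)
        cv2.polylines(im,[np.round((h-[a,b]+.5)*k).astype(np.int32)],True,(0,255,0),1)
    cv2.imwrite(f'pics/o_{n}.png',im)
E
python3 -c "
import cv2,numpy as np
a=cv2.imread('pics/o_t.png');b=cv2.imread('pics/o_s.png');h=520
cv2.imwrite('pics/o.png',cv2.resize(np.hstack([cv2.resize(a,(390,390)),cv2.resize(b,(390,390))]),None,fx=1,fy=1))"
```

```text
(no output)
```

View pics/o.png

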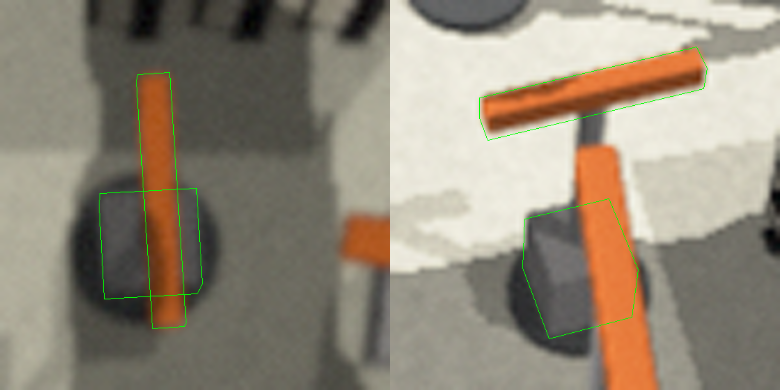

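Candidates, as pixels in the top view: orange T-key A (286,178) on a round stand with bar ≈ 106–110 mm, orange T-key B (355,190) with bar ≈ 144+ mm (wrong size), and the blue hex key (184,183). The crop and fit pick A at (0.4465, −0.0975), with its bar at z ≈ 0.19. For the cabinets, I choose red (185,100), and rule out white (306,110) and blue (372,300). The red stem is at ≈ (0.6615, 0.1635).

Request:
{"api": "send_rows", "payload": {
  "plan": [
    [0, -2, 0, 0, 1],
    [0, -4, 0, 0, 1],
    [-2.9, 0, -3.4, 0, 1],
    [-2.9, 0, -3.4, 0, 1],
    [-2.9, 0, -3.4, 0, 1],
    [-2.9, 0, -3.4, 0, 1],
    [-2.9, 0, -3.4, 0, 1],
    [-2.9, 0, -3.4, 0, 1],
    [-2.9, 0, -3.4, 0, 1],
    [-2.9, 0, -3.4, 0, 1],
    [0, 0, 0, 0, 1]
  ],
  "force": 60
}}

```text
clock: 1.88
tcp_pos: [0.4238, 0.3001, 0.3057]
orientation: [-1.374, -0.908, 0.907]
contact_force: [0.9, -0.1, -0.3]
grip_width: 0.0857
```

Request:
{"api": "send_rows", "payload": {
  "plan": [
    [-4, 0, -1.9, 0, 1],
    [-4, 0, -1.9, 0, 1],
    [-4, 0, -1.9, 0, 1],
    [-4, 0, -1.9, 0, 1],
    [-4, 0, -2, 0, 1],
    [-4, 0, -2, 0, 1],
    [-4, 0, -2, 0, 1],
    [-4, 0, -2, 0, 1],
    [-3.8, 0, -1.8, -9, 1],
    [0, 0, 0, -9, 1],
    [0, 0, 0, -9.5, 1],
    [0, 0, 0, 0, 1]
  ]
}}

```text
clock: 3.38
tcp_pos: [0.4446, -0.0928, 0.3054]
orientation: [-1.169, -1.271, 1.27]
contact_force: [0.3, -0.3, -0.3]
grip_width: 0.0851
```

```bash
cat >> h.py <<'E'
from scipy.spatial.transform import Rotation as R
np.set_printoptions(precision=4,suppress=True)
def st(target=None):
    o=r.get_obs(); M=R.from_rotvec(o['orientation']).as_matrix()
    print('t',o['clock'],'tcp',o['tcp_pos'],'xyaw deg',np.degrees(np.arctan2(M[1,0],M[0,0])),'tilt',M[2],'F',o['contact_force'],'M',o['moment'],'q7',o['joints'][6],'w',o['grip_width'])
    if target is not None: print('tool shift cm',M.T@(np.array(target)-o['tcp_pos'])*100)
E
python3 - <<'E'
from h import *
st([.4465,-.0975,.30])
grab('top','top1.png');grab('side','side1.png')
E
python3 -c "
import cv2,numpy as np
a=cv2.imread('pics/top1.png')[110:260,200:400];b=cv2.imread('pics/side1.png')[80:280,180:380]
cv2.imwrite('pics/v1.png',np.hstack([cv2.resize(a,(400,300)),cv2.resize(b,(400,400))[:300]]))"
```

```text
t 3.375 tcp [ 0.4446 -0.0928  0.3054] xyaw deg 94.79107555972381 tilt [ 0.0002 -1.     -0.0003] F [ 0.326  -0.2839 -0.3388] M [ 0.0111 -0.016  -0.0376] q7 1.749000593979457 w 0.08513657860728395
tool shift cm [-0.4817  0.5398 -0.1542]
```

View pics/v1.png

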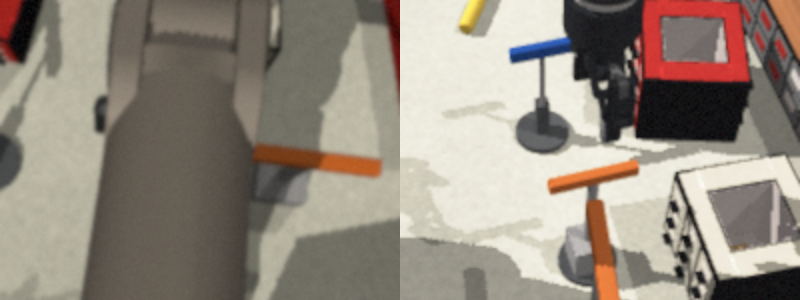

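The view shows the gripper above key A. B's bar end is about 14 mm outside the fully open fingers, so I narrow the jaws before going down.

Request:
{"api": "send_rows", "payload": {
  "plan": [
    [-0.5, 0, -0.15, 0, 0.6],
    [0, 3, 0, 0, 0.6],
    [0, 3, 0, 0, 0.6],
    [0, 1.5, 0, 0, 0.6],
    [0, 1, 0, 0, 0.6],
    [0, 0, 0, 0, 0.6]
  ]
}}

```text
clock: 4.22
tcp_pos: [0.4463, -0.0984, 0.2202]
orientation: [-1.168, -1.27, 1.271]
contact_force: [0.6, 0.1, -0.7]
grip_width: 0.051
```

```bash
python3 - <<'E'
from h import *
st([.4465,-.0975,.186])
grab('side','side2.png')
E
python3 -c "
import cv2,numpy as np
b=cv2.imread('pics/side2.png')[80:280,180:380]
cv2.imwrite('pics/v2.png',cv2.resize(b,(600,600)))"
```

```text
t 4.225 tcp [ 0.4463 -0.0984  0.2202] xyaw deg 94.80026593701383 tilt [-0.0002 -1.      0.0005] F [ 0.6386  0.0788 -0.7491] M [0.0127 0.0288 0.0025] q7 1.845822093926689 w 0.05100403781429914
tool shift cm [ 0.0926  3.4222 -0.0332]
```

View pics/v2.png

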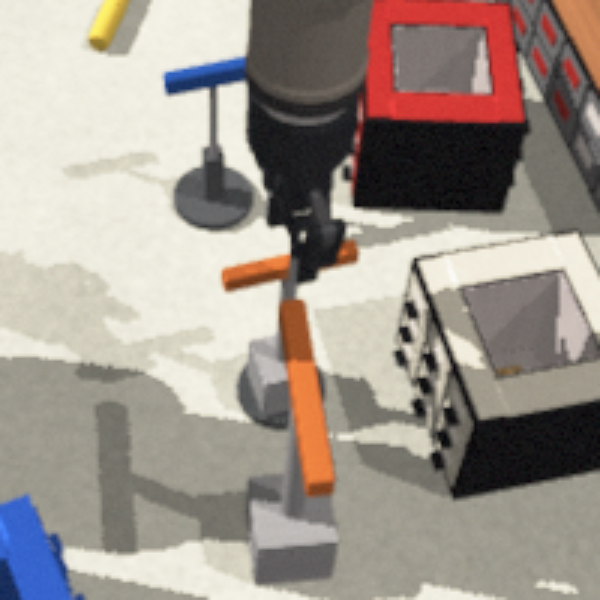

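```bash
python3 - <<'E'
from fit import *
S=dict(np.load('side0.npz'))
im=cv2.imread('pics/side2.png')[130:230,230:330]; k=6
im=cv2.resize(im,None,fx=k,fy=k,interpolation=cv2.INTER_CUBIC)
o=r.get_obs();p=o['tcp_pos']
def dr(P,c):
    for q in proj(P,S): cv2.circle(im,tuple(int(v) for v in (q-[230,130]+.5)*k),4,c,-1)
dr([p,p-[0,0,.014]],(255,0,255)); dr([p+[0,.0255,-.005],p-[0,.0255,.005]],(255,255,0))
dr([[.4465,-.0975,.198]],(0,255,0)); dr([[.4465,-.0975,.182]],(0,255,0))
cv2.imwrite('pics/v3.png',im)
E
```

```text
(no output)
```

View pics/v3.png

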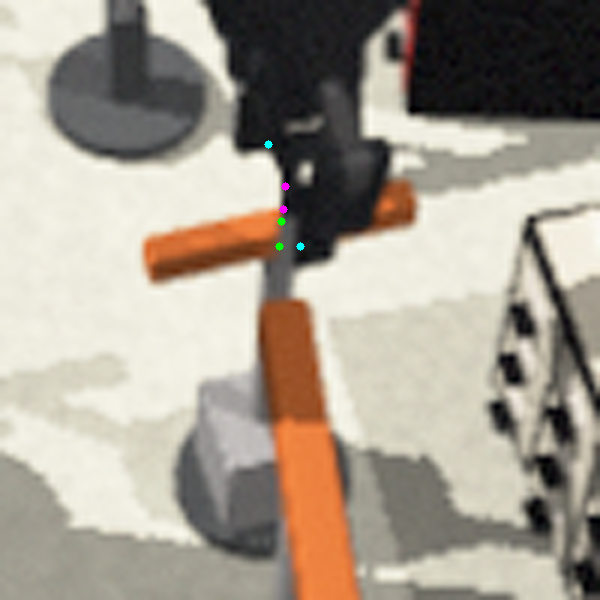

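Request:
{"api": "send_rows", "payload": {
  "plan": [
    [0.1, 1.5, 0, 0, 0.6],
    [0, 1.2, 0, 0, 0.6],
    [0, 0.7, 0, 0, 0.6],
    [0, 0, 0, 0, 0.6]
  ]
}}

```text
clock: 4.78
tcp_pos: [0.4456, -0.0974, 0.1856]
orientation: [-1.167, -1.27, 1.272]
contact_force: [-0.4, -0.4, -0.1]
grip_width: 0.0511
```

```bash
python3 - <<'E'
from h import *
st([.4465,-.0975,.186])
grab('side','side3.png')
E
python3 -c "
import cv2,numpy as np
b=cv2.imread('pics/side3.png')[130:230,230:330]
cv2.imwrite('pics/v4.png',cv2.resize(b,(600,600),interpolation=cv2.INTER_CUBIC))"
```

```text
t 4.775 tcp [ 0.4456 -0.0974  0.1856] xyaw deg 94.81118169573874 tilt [-0.0001 -1.      0.0015] F [-0.3805 -0.4452 -0.0981] M [ 0.0317 -0.0406 -0.0118] q7 1.8864150064630951 w 0.05108375698917521
tool shift cm [-0.0149 -0.0383 -0.0846]
```

View pics/v4.png

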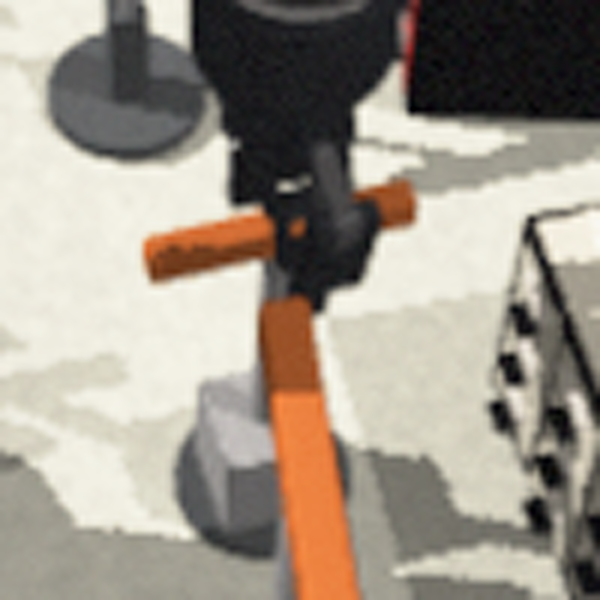

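The jaws straddle the bar near its middle, at about (280,230) in the crop. Closing now.

Request:
{"api": "send_rows", "payload": {
  "plan": [
    [0, 0, 0, 0, 0],
    [0, 0, 0, 0, 0],
    [0, 0, 0, 0, 0],
    [0, 0, 0, 0, 0],
    [0, 0, 0, 0, 0],
    [0, 0, 0, 0, 0]
  ],
  "force": 80
}}

```text
clock: 5.58
tcp_pos: [0.4465, -0.0975, 0.1868]
orientation: [-1.169, -1.272, 1.27]
contact_force: [-0.1, -0.7, 4.4]
grip_width: 0.0126
```

```bash
python3 - <<'E'
from h import *
st()
E
```

```text
t 5.575 tcp [ 0.4465 -0.0975  0.1868] xyaw deg 94.81784440475408 tilt [-0.     -1.     -0.0009] F [-0.0587 -0.7409  4.4199] M [-0.1049  0.1704  0.0567] q7 1.8863376046960736 w 0.012577242904523979
```

Request:
{"api": "send_rows", "payload": {
  "plan": [
    [0, -1, 0, 0, 0],
    [0, -1.5, 0, 0, 0],
    [0, -2, 0, 0, 0],
    [0, -3, 0, 0, 0],
    [0, -3, 0, 0, 0],
    [0, -3, 0, 0, 0],
    [0, -2, 0, 0, 0],
    [0, 0, 0, 0, 0],
    [0, 0, 0, 0, 0]
  ]
}}

```text
clock: 6.7
tcp_pos: [0.4454, -0.0973, 0.3406]
orientation: [-1.167, -1.27, 1.271]
contact_force: [0.4, -0.3, -4.3]
grip_width: 0.0127
```

```bash
python3 - <<'E'
from h import *
st()
grab('side','side4.png');
E
python3 -c "
import cv2,numpy as np
b=cv2.imread('pics/side4.png')[80:240,200:360]
cv2.imwrite('pics/v5.png',cv2.resize(b,(600,600),interpolation=cv2.INTER_CUBIC))"
```

```text
t 6.7 tcp [ 0.4454 -0.0973  0.3406] xyaw deg 94.82186864077914 tilt [ 0.0003 -1.      0.0013] F [ 0.4484 -0.2942 -4.3494] M [-0.0085  0.0057  0.0262] q7 1.7399818923382064 w 0.012722873927142712
```

View pics/v5.png

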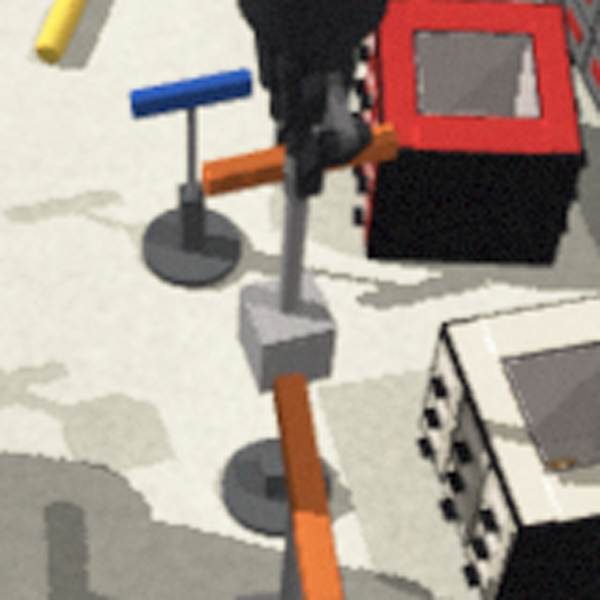

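```bash
cat > off.py <<'E'
from fit import *
from h import *
def off(d,o,roi,show=None):
    """ along-bar offset u, height h of bar centre over tcp from side picture; bar extremes"""
    M=R.from_rotvec(o['orientation']).as_matrix(); p=o['tcp_pos']; bx=-M[:,2] # bar dir
    a,b,e,f=roi; m=orange(d)[b:f,a:e]>0
    n,l,stt,_=cv2.connectedComponentsWithStats(m.astype(np.uint8)); 
    keep=np.zeros_like(m)
    for i in range(1,n):
        if stt[i,4]>15: keep|=l==i
    cols=np.nonzero(keep.any(0))[0]; lo,hi=cols.min(),cols.max()
    def model(u,h):
        P=[p+bx*(s*.055+u)+M[:,0]*w*.007+np.array([0,0,h+z]) for s in(-1,1) for w in(-1,1) for z in(-.008,.008)]
        return poly_mask(proj(P,d)-[a,b],(f-b,e-a))
    best=min(((np.abs(model(u,h)-keep)[:,list(range(max(lo-4,0),lo+9))+list(range(hi-4,min(hi+5,e-a)))].sum(),u,h) for u in np.arange(-.012,.0121,.001) for h in np.arange(-.006,.0141,.001)))
    return best,(lo+a,hi+a)
if __name__=='__main__':
    o=r.get_obs(); d=grab('side','side5.png'); print(off(d,o,(245,100,312,138)))
E
python3 off.py
```

```text
((np.float64(35.4078431372549), np.float64(0.0010000000000000113), np.float64(0.004)), (np.int64(254), np.int64(305)))
```

The key is held upright, about 1 mm off the tool axis along the bar, and weighs ≈ 4.3 N. Going over the red shaft at clearance height.

Request:
{"api": "send_rows", "payload": {
  "plan": [
    [1.4, 0, -1.4, 0, 0],
    [2.8, 0, -2.7, 0, 0],
    [2.8, 0, -2.7, 0, 0],
    [2.8, 0, -2.7, 0, 0],
    [2.8, 0, -2.7, 0, 0],
    [2.8, 0, -2.7, 0, 0],
    [2.8, 0, -2.7, 0, 0],
    [2.8, 0, -2.7, 0, 0],
    [2, 0, -2, 0, 0],
    [1.2, 0, -1.4, 8, 0],
    [0, 0, 0, 9, 0],
    [0, 0, 0, 9, 0]
  ]
}}

```text
clock: 8.3
tcp_pos: [0.662, 0.1657, 0.3393]
orientation: [-1.362, -0.928, 0.932]
contact_force: [0.3, 0.2, -4.1]
grip_width: 0.0125
```

```bash
python3 - <<'E'
from h import *
st([.6615,.1635,.34])
grab('side','side6.png');grab('top','top6.png')
E
python3 -c "
import cv2,numpy as np
a=cv2.imread('pics/top6.png')[20:170,110:310];b=cv2.imread('pics/side6.png')[0:160,270:430]
cv2.imwrite('pics/v6.png',np.hstack([cv2.resize(a,(400,300)),cv2.resize(b,(400,400))[:300]]))"
```

```text
t 8.3 tcp [0.662  0.1657 0.3393] xyaw deg 68.62925114118462 tilt [-0.0013 -1.      0.0018] F [ 0.318   0.1565 -4.0679] M [ 0.0004 -0.0244  0.0007] q7 1.0462021453194263 w 0.012531778304322252
tool shift cm [-0.2229 -0.0667 -0.0354]
```

View pics/v6.png

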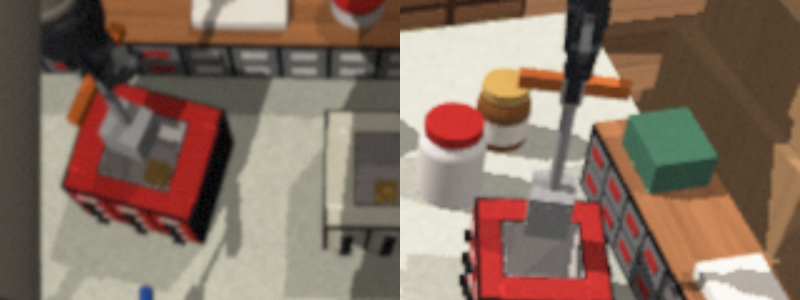

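```bash
cat > ov.py <<'E'
from fit import *
from h import *
import sys
def ov(name,u=.001,h=.004,dx=0):
    o=r.get_obs();p=o['tcp_pos'];M=R.from_rotvec(o['orientation']).as_matrix();bx=-M[:,2]
    yaw=np.arctan2(bx[1],bx[0]); c=p+bx*u+M[:,0]*dx
    ims=[]
    for n,(a,b,e,f) in(('top',(130,40,240,150)),('side',(310,20,420,130))):
        d=grab(n,f'{name}_{n}.png');k=3.6
        im=cv2.resize(d['image'][b:f,a:e,::-1],None,fx=k,fy=k,interpolation=cv2.INTER_CUBIC)
        zo=c[2]+h-.18
        for P,col in((box(c[0],c[1],zo+.18,yaw,.11,.014,.016),(0,255,0)),(box(c[0],c[1],zo+.024,yaw,.048,.048,.048),(0,255,0)),(box(.6615,.1635,.023,-.37,.03,.03,.022),(255,255,0))):
            q=cv2.convexHull(proj(P,d).astype(np.float32)).reshape(-1,2)
            cv2.polylines(im,[np.round((q-[a,b]+.5)*k).astype(np.int32)],True,col,1)
        ims.append(im)
    cv2.imwrite(f'pics/{name}.png',np.hstack(ims))
ov(sys.argv[1])
E
python3 ov.py ov1
```

```text
(no output)
```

View pics/ov1.png

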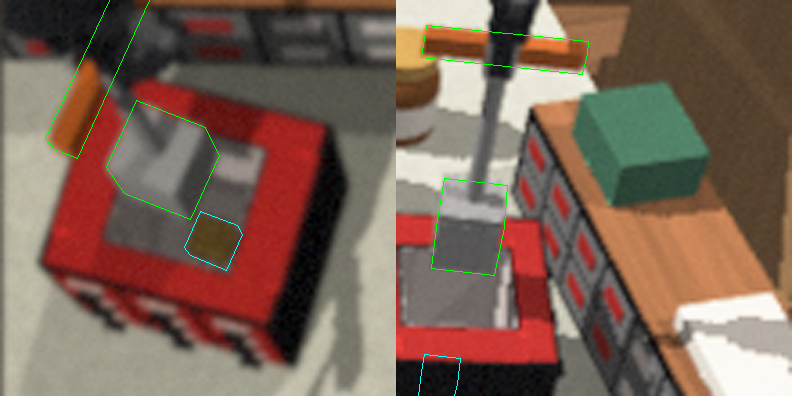

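The overlays agree with the picture: the socket outline matches at (160,160), and the stem box lies on the brass at (213,241). Lowering into the shaft.

Request:
{"api": "send_rows", "payload": {
  "plan": [
    [-0.2, 0, 0.05, 0, 0],
    [0, 1, 0, 0, 0],
    [0, 2, 0, 0, 0],
    [0, 2, 0, 0, 0],
    [0, 2, 0, 0, 0],
    [0, 2, 0, 0, 0],
    [0, 1, 0, 0, 0],
    [0, 0, 0, 0, 0]
  ]
}}

```text
clock: 9.5
tcp_pos: [0.6604, 0.162, 0.2404]
orientation: [-1.361, -0.932, 0.934]
contact_force: [-0.9, 0.1, -3.6]
grip_width: 0.0128
```

```bash
python3 - <<'E'
from h import *
st([.6615,.1635,.188])
E
python3 ov.py ov2
```

```text
t 9.5 tcp [0.6604 0.162  0.2404] xyaw deg 68.82647839109887 tilt [-0.001  -1.      0.0011] F [-0.8654  0.0891 -3.6266] M [ 0.0295 -0.0304 -0.0228] q7 1.0844617172630941 w 0.012752766783277787
tool shift cm [ 0.1866  5.2394 -0.058 ]
```

View pics/ov2.png

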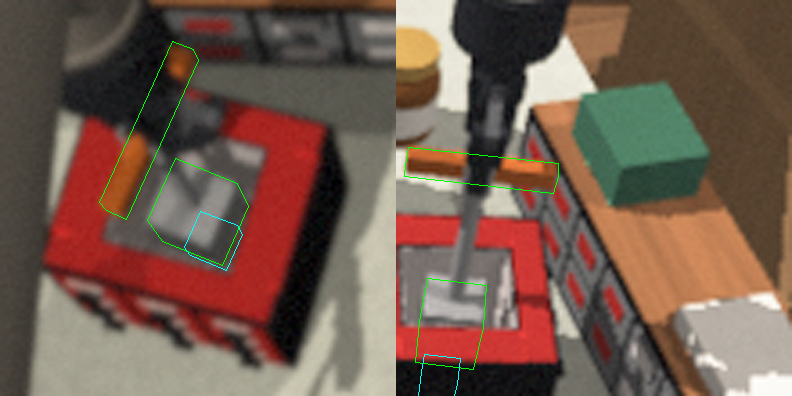

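Request:
{"api": "send_rows", "payload": {
  "plan": [
    [0.15, 1, 0, 0, 0],
    [0, 0.7, 0, 0, 0],
    [0, 0.5, 0, 0, 0],
    [0, 0.5, 0, 0, 0],
    [0, 0, 0, 0, 0]
  ]
}}

```text
clock: 10.22
tcp_pos: [0.661, 0.1633, 0.2138]
orientation: [-1.361, -0.932, 0.933]
contact_force: [-0.7, 0.0, -4.5]
grip_width: 0.0125
```

```bash
python3 - <<'E'
from h import *
st([.6615,.1635,.188])
E
```

```text
t 10.225 tcp [0.661  0.1633 0.2138] xyaw deg 68.8190012979786 tilt [-0.0005 -1.      0.0007] F [-0.6862  0.0247 -4.4687] M [-0.0371  0.0008 -0.0354] q7 1.0928921088053942 w 0.012463797784509675
tool shift cm [ 0.0342  2.5768 -0.0428]
```

Foot at ≈0.038 with no contact, so the socket is over the cone. Carrying on gently.

Request:
{"api": "send_rows", "payload": {
  "plan": [
    [0, 0.4, 0, 0, 0],
    [0, 0.4, 0, 0, 0],
    [0, 0.4, 0, 0, 0],
    [0, 0, 0, 0, 0]
  ]
}}

```text
clock: 10.72
tcp_pos: [0.661, 0.1634, 0.2018]
orientation: [-1.361, -0.932, 0.933]
contact_force: [0.4, -0.4, -4.5]
grip_width: 0.0124
```

```bash
python3 - <<'E'
from h import *
st([.6615,.1635,.188])
E
```

```text
t 10.725 tcp [0.661  0.1634 0.2018] xyaw deg 68.82334971607742 tilt [-0.0005 -1.      0.0007] F [ 0.3803 -0.4267 -4.4831] M [-0.0013  0.0039  0.0011] q7 1.0975698828019134 w 0.01242719981880734
tool shift cm [ 0.0267  1.3782 -0.0461]
```

Request:
{"api": "send_rows", "payload": {
  "plan": [
    [0, 0.4, 0, 0, 0],
    [0, 0.3, 0, 0, 0],
    [0, 0.2, 0, 0, 0],
    [0, 0.1, 0, 0, 0],
    [0, 0, 0, 0, 0]
  ]
}}

```text
clock: 11.35
tcp_pos: [0.6613, 0.1634, 0.1922]
orientation: [-1.362, -0.933, 0.933]
contact_force: [1.1, 0.2, -4.5]
grip_width: 0.0125
```

```bash
python3 - <<'E'
from h import *
st([.6615,.1635,.188])
E
```

```text
t 11.35 tcp [0.6613 0.1634 0.1922] xyaw deg 68.82311694727393 tilt [-0.0001 -1.      0.0001] F [ 1.1369  0.2494 -4.5401] M [-0.0181 -0.0016  0.0287] q7 1.1015557278155041 w 0.012465006324695693
tool shift cm [ 0.018   0.4218 -0.0188]
```

Request:
{"api": "send_rows", "payload": {
  "plan": [
    [0, 0.15, 0, 0, 0],
    [0, 0.15, 0, 0, 0],
    [0, 0, 0, 0, 0]
  ]
}}

```text
clock: 11.72
tcp_pos: [0.6612, 0.1634, 0.1891]
orientation: [-1.362, -0.933, 0.933]
contact_force: [0.4, 0.5, -2.6]
grip_width: 0.0129
```

```bash
python3 - <<'E'
from h import *
st([.6615,.1635,.188])
E
```

```text
t 11.725 tcp [0.6612 0.1634 0.1891] xyaw deg 68.82416966904402 tilt [-0.0002 -1.      0.0002] F [ 0.4393  0.5479 -2.5621] M [ 0.0161 -0.0149  0.0005] q7 1.1027477176323344 w 0.012945081896361909
tool shift cm [ 0.0206  0.1127 -0.027 ]
```

Request:
{"api": "send_rows", "payload": {
  "plan": [
    [0, 0.05, 0, 0, 0],
    [0, 0, 0, 0, 0]
  ]
}}

```text
clock: 11.98
tcp_pos: [0.6614, 0.1634, 0.189]
orientation: [-1.362, -0.933, 0.933]
contact_force: [-0.3, 0.3, -3.2]
grip_width: 0.0127
```

```bash
python3 - <<'E'
from h import *
st()
E
```

```text
t 11.975 tcp [0.6614 0.1634 0.189 ] xyaw deg 68.81968731851757 tilt [ 0.0002 -1.     -0.0002] F [-0.2804  0.2697 -3.1779] M [-0.0196  0.0708  0.024 ] q7 1.1029616459134015 w 0.012693874925158763
```

Request:
{"api": "send_rows", "payload": {
  "plan": [
    [0, 0, 0, 6, 0],
    [0, 0, 0, 6, 0],
    [0, 0, 0, 6, 0],
    [0, 0, 0, 6, 0],
    [0, 0, 0, 0, 0]
  ]
}}

```text
clock: 12.6
tcp_pos: [0.6616, 0.164, 0.189]
orientation: [-1.483, -0.613, 0.612]
contact_force: [0.2, 0.9, -2.4]
grip_width: 0.0125
```

```bash
python3 - <<'E'
from h import *
st()
E
```

```text
t 12.6 tcp [0.6616 0.164  0.189 ] xyaw deg 44.89917689777465 tilt [ 0.001  -1.     -0.0005] F [ 0.1949  0.9251 -2.4149] M [ 0.3431 -0.2826  0.0515] q7 0.7428619008165491 w 0.012459600713648631
```

Request:
{"api": "send_rows", "payload": {
  "plan": [
    [0, 0, 0, 6, 0],
    [0, 0, 0, 6, 0],
    [0, 0, 0, 6, 0],
    [0, 0, 0, 6, 0],
    [0, 0, 0, 0, 0]
  ]
}}

```text
clock: 13.22
tcp_pos: [0.6617, 0.1639, 0.189]
orientation: [-1.551, -0.288, 0.287]
contact_force: [0.4, 0.9, -3.5]
grip_width: 0.0122
```

```bash
python3 - <<'E'
from h import *
st()
E
```

```text
t 13.225 tcp [0.6617 0.1639 0.189 ] xyaw deg 20.99299275660835 tilt [ 0.0011 -1.     -0.0001] F [ 0.3918  0.8773 -3.5351] M [ 0.3726 -0.4043 -0.0165] q7 0.38637547281809487 w 0.01218665634406718
```

Request:
{"api": "send_rows", "payload": {
  "plan": [
    [0, 0, 0, 4, 0],
    [0, 0, 0, 4, 0],
    [0, 0, 0, 0, 0]
  ]
}}

```text
clock: 13.6
tcp_pos: [0.6617, 0.1637, 0.1891]
orientation: [-1.563, -0.179, 0.178]
contact_force: [1.5, 1.2, -3.0]
grip_width: 0.0126
```

```bash
python3 - <<'E'
from h import *
st()
E
```

```text
t 13.6 tcp [0.6617 0.1637 0.1891] xyaw deg 13.023233964054269 tilt [ 0.0011 -1.      0.0002] F [ 1.5301  1.2201 -2.9976] M [ 0.418  -0.4747 -0.016 ] q7 0.268297432009188 w 0.012644128619564085
```

Request:
{"api": "send_rows", "payload": {
  "plan": [
    [0, 0, 0, 4, 0],
    [0, 0, 0, 4, 0],
    [0, 0, 0, 0, 0]
  ]
}}

```text
clock: 13.98
tcp_pos: [0.6617, 0.1637, 0.1891]
orientation: [-1.569, -0.07, 0.068]
contact_force: [2.1, 2.0, -1.1]
grip_width: 0.0125
```

```bash
python3 - <<'E'
from h import *
st()
E
python3 ov.py ov3
```

```text
t 13.975 tcp [0.6617 0.1637 0.1891] xyaw deg 5.017988345404971 tilt [ 0.001  -1.      0.0003] F [ 2.1157  2.0247 -1.1055] M [ 0.4288 -0.6068 -0.0522] q7 0.14983366298643833 w 0.01253002288386384
```

View pics/ov3.png

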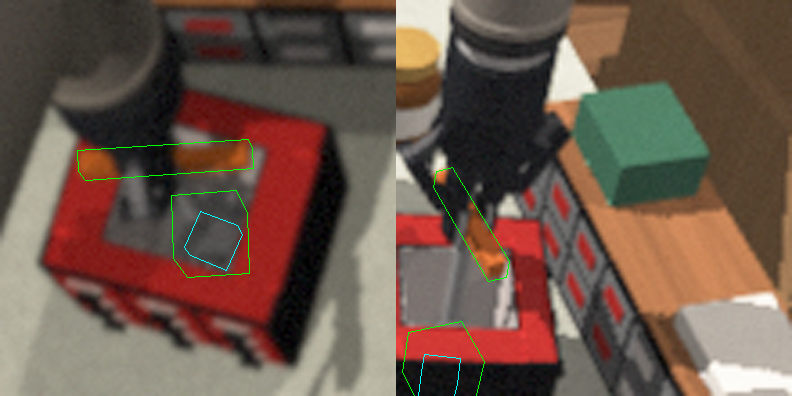

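Request:
{"api": "send_rows", "payload": {
  "plan": [
    [0, 0, 0, 4, 0],
    [0, 0, 0, 0, 0]
  ]
}}

```text
clock: 14.32
tcp_pos: [0.6616, 0.1635, 0.1891]
orientation: [-1.57, -0.014, 0.012]
contact_force: [2.7, 1.8, -1.5]
grip_width: 0.0128
```

```bash
python3 - <<'E'
from h import *
st()
E
```

```text
t 14.325 tcp [0.6616 0.1635 0.1891] xyaw deg 0.9464627020447943 tilt [ 0.0009 -1.      0.0003] F [ 2.7446  1.7827 -1.4854] M [ 0.5082 -0.6099 -0.018 ] q7 0.08977011846110075 w 0.012760493182236377
```

Request:
{"api": "send_rows", "payload": {
  "plan": [
    [0, 0, 0, 4, 0],
    [0, 0, 0, 0, 0]
  ]
}}

```text
clock: 14.58
tcp_pos: [0.6616, 0.1636, 0.1891]
orientation: [-1.57, 0.04, -0.042]
contact_force: [2.3, 1.8, -0.0]
grip_width: 0.0124
```

```bash
python3 - <<'E'
from h import *
st()
E
```

```text
t 14.575 tcp [0.6616 0.1636 0.1891] xyaw deg -2.994523238274337 tilt [ 0.0008 -1.      0.0001] F [ 2.3338  1.8052 -0.0056] M [ 0.4282 -0.7012  0.3277] q7 0.031402535269468 w 0.012449479084057958
```

Request:
{"api": "send_rows", "payload": {
  "plan": [
    [0, 0, 0, 3, 0],
    [0, 0, 0, 0, 0]
  ]
}}

```text
clock: 14.82
tcp_pos: [0.6616, 0.1636, 0.1891]
orientation: [-1.569, 0.081, -0.082]
contact_force: [1.5, 1.5, 0.6]
grip_width: 0.0125
```

```bash
python3 - <<'E'
from h import *
st()
E
python3 ov.py ov4
```

```text
t 14.825 tcp [0.6616 0.1636 0.1891] xyaw deg -5.955208673044516 tilt [ 0.0008 -1.      0.    ] F [1.4684 1.5002 0.6112] M [ 0.4727 -0.7441  0.685 ] q7 -0.012479914058079477 w 0.012543855635575953
```

View pics/ov4.png

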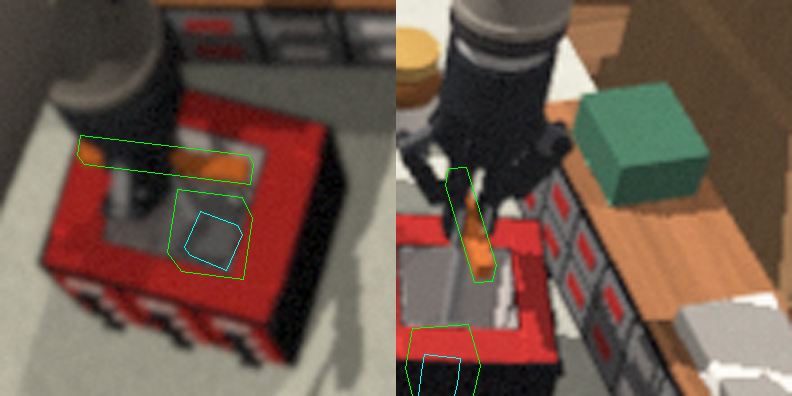

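The z moment climbed from 0.0 to 0.33 to 0.69 N m over 7° at a bar yaw of about −93°, where I expected the stop at ≈ −88°. Backing off within the play to relieve the key, then releasing.

Request:
{"api": "send_rows", "payload": {
  "plan": [
    [0, 0, 0, 3, 0],
    [0, 0, 0, 0, 0],
    [0, 0, 0, -5, 0],
    [0, 0, 0, -5, 0],
    [0, 0, 0, 0, 0]
  ]
}}

```text
clock: 15.55
tcp_pos: [0.6615, 0.1633, 0.1891]
orientation: [-1.57, -0.011, 0.01]
contact_force: [2.6, 2.0, 2.0]
grip_width: 0.0127
```

```bash
python3 - <<'E'
from h import *
st()
E
```

```text
t 15.55 tcp [0.6615 0.1633 0.1891] xyaw deg 0.7784055620712127 tilt [ 0.0007 -1.      0.0009] F [2.5817 2.0423 2.027 ] M [ 0.5375 -0.7785  0.1232] q7 0.08774537588493962 w 0.012690544285921448
```

Request:
{"api": "send_rows", "payload": {
  "plan": [
    [0, 0, 0, 0, 0.2],
    [0, 0, 0, 0, 0.3],
    [0, 0, 0, 0, 0.45],
    [0, 0, 0, 0, 0.6],
    [0, 0, 0, 0, 0.6],
    [0, 0, 0, 0, 0.6]
  ]
}}

```text
clock: 16.3
tcp_pos: [0.6612, 0.1634, 0.1888]
orientation: [-1.571, -0.011, 0.011]
contact_force: [-0.2, -0.2, -0.0]
grip_width: 0.0511
```

```bash
python3 - <<'E'
from h import *
st()
E
python3 ov.py ov5
```

```text
t 16.3 tcp [0.6612 0.1634 0.1888] xyaw deg 0.821651217707593 tilt [-0.0001 -1.      0.    ] F [-0.1872 -0.1975 -0.0475] M [-0.009  -0.0116 -0.0416] q7 0.08783490705727001 w 0.051112964149318624
```

View pics/ov5.png

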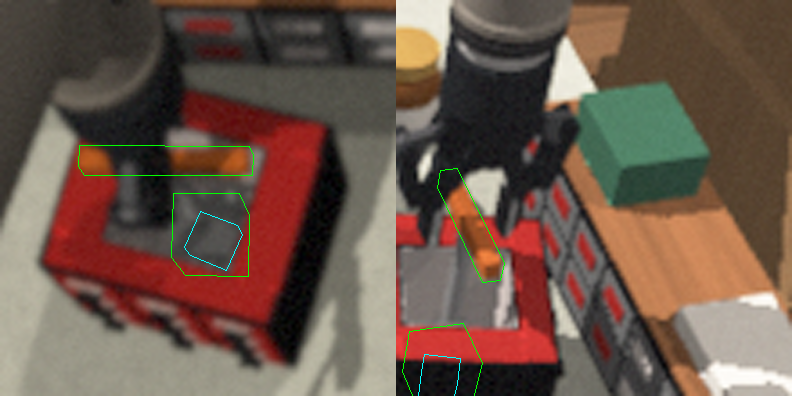

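Request:
{"api": "send_rows", "payload": {
  "plan": [
    [0, -1, 0, 0, 0.6],
    [0, -2, 0, 0, 0.6],
    [0, -3, 0, 0, 0.6],
    [0, -4, 0, 0, 0.6],
    [0, -4, 0, 0, 0.6],
    [-3, 0, 0, 0, 0.6],
    [-5, 0, 0, 0, 0.6],
    [-5, 0, 0, 0, 0.6],
    [-3, 0, 0, 0, 0.6],
    [0, 0, 0, 0, 0.6]
  ]
}}

```text
clock: 17.65
tcp_pos: [0.5001, 0.1611, 0.3301]
orientation: [-1.567, -0.012, 0.012]
contact_force: [0.0, 0.9, 1.2]
grip_width: 0.051
```

```bash
python3 - <<'E'
from fit import *
from h import *
st()
T=grab('top','top9.png');S=grab('side','side9.png')
np.savez('t9.npz',**T);np.savez('s9.npz',**S)
a=T['image'][40:150,130:240,::-1];b=S['image'][20:130,290:400,::-1]
cv2.imwrite('pics/v9.png',cv2.resize(np.hstack([a,b]),None,fx=3.6,fy=3.6,interpolation=cv2.INTER_CUBIC))
E
```

```text
t 17.65 tcp [0.5001 0.1611 0.3301] xyaw deg 0.8773689386039085 tilt [-0.     -1.      0.0036] F [0.0399 0.9313 1.1631] M [ 0.0384  0.0018 -0.0085] q7 -0.20928739308036307 w 0.05100748535436675
```

View pics/v9.png

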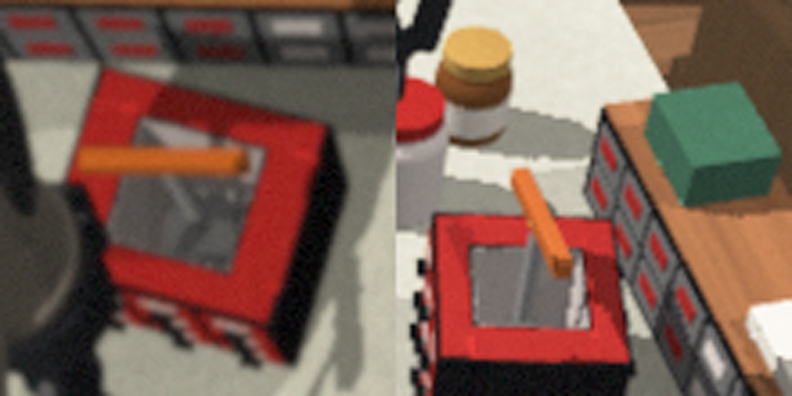

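View pics/top9.png

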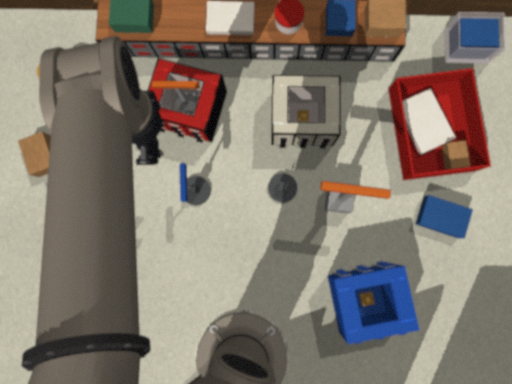

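Quick check of the standing key's pose, without the arm in the way.

```bash
python3 - <<'E'
from fit import *
T=dict(np.load('t9.npz'));S=dict(np.load('s9.npz'))
mt=comp(orange(T),(170,84)); ms=comp(orange(S),(441,85)) if 0 else None
M=orange(S); pts=np.argwhere(M[60:100,425:455])+[60,425]; 
u=(290+int(545/3.6)-110, 20+int(225/3.6)); print(u)
ms=comp(M,u); print(mt.sum(), None if ms is None else ms.sum())
print(fitbar((T,S),(mt,ms),[66.1,16.3,19.2,-1.57]))
E
```

```text
(331, 82)
374 208
(array([66.0999, 16.4707, 19.2922, -1.571 ]), np.float64(0.33670330534517384))
```

```bash
python3 - <<'E'
from h import *
print(r.hand_in()); st()
E
```

```text
the job is handed in; nothing more can be done
None
the job is handed in; nothing more can be done
```

The red cabinet should now be locked. I lifted the 110 mm orange T-key off its post, lowered it over the red cabinet's stem and turned it clockwise to the stop. I then backed off about 10° within the play, let go and drew the arm away. I handed in at about 18 s.

**Checks that agreed:**
- **Seating:** the rim touched the shaft floor at the expected height.
- **Standing key:** the last pictures put the bar centre at (0.661, 0.165, 0.193), straight above the stem and at the expected seated height, with the arm clear.
- **White cabinet:** I never touched it.

**Less certain:**
- **Lock angle:** the stem cannot be seen under the key, so I could not measure it. That it reached the stop rests on the turning moment climbing from about 0 to 0.7 N m, against about 0.1 N m for free turning.
- **Small disagreements:** the moment rose at a bar yaw of about −93°, where I had expected −88°. Before the stop, the sensed turning moment was too small to show the stem being carried along.

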